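# Click the open coffee canister shut and feel that it has caught

## Task

One of the three coffee canisters on the bar was left unsealed: its lid button stands up, while the other two are clicked down. Click the raised button fully home so that it stays down, take the hand away, then rest a fingertip lightly on it for a second to feel that it has caught, without clicking it open again, and leave it. Do not click the other two, and leave all three canisters standing where they are.

Things in the scene. Friction and masses are not known exactly. Their poses are not given: they have to be found in the camera images.
- button_a: Seal button in the lid centre of one of three identical canisters (teal, brass band, black lid, 100 mm diameter, lid top 120 mm above the counter, loose, 0.7 to 1.2 kg). Cap cream, 44 mm diameter, 10 mm thick, on a 39 mm orange stem. Origin: centre of its flat top, z up. Top is 141 mm above the counter when raised (orange shows), 130 when clicked down (none shows), 123 at the bottom of its stroke.
- button_b: Second such button, origin and heights as button_a; read from the heights which one is up. All three: the spring pushes up 2.4 N when raised, 4.6 N clicked down, 6 N at the bottom, plus 10 N per m/s of damping. From up, pressed to within 2 mm of the bottom and let go, it rises to the clicked-down height and stays; pressed less, it comes fully up again.
- button_c: Third such button, origin and heights as button_a. All three, when clicked down: a touch under 4 N does not move it; sunk by up to 3 mm it still comes back to the clicked-down height; pressed more than about 4 mm below that height and let go, it springs up open.
Things that resemble listed ones, but are neither listed nor needed, are in the scene too. Leave any pink or purple look-alike of the part that bears button_a alone.

How it is judged:
By the outcome, as a careful person would: the job done as asked, in the order asked, and still so for the second after the job is handed in, with the robot touching nothing.
It also fails if it takes over 35 s, if anything falls off the work surface, if the arm or the gripper's body presses on something with over 40 N, if the wrist force passes 120 N, or if a joint passes its speed limit or range.

## Robot

A 6-joint arm with a two-finger parallel gripper is mounted at the origin on the work surface. World frame = base frame: x ahead of the robot, y to its left, z up, the work surface at z = 0. Lengths are in mm, angles in rad, forces in N, time in s.
With the tool pointing down it reaches from about 375 to 900 mm from the base axis. Payload 3.1 kg.
Tool frame: the origin (TCP) lies at the very end of the fingers, on their centre line; the grasp point (between the pads) lies 19 mm behind it (grasp_offset is the distance from the TCP to the grasp point, in mm); z points along the fingers, y is the direction in which the jaws open and shut (so a half turn about z gives the same grasp; the last joint's range is limited). The gripper opens to 87 mm and grips with 3 to 60 N. Pads are 19 mm wide; open, the fingers measure 117 mm over their backs; the gripper's body (75 mm by 190 mm) begins 51 mm behind the grasp point.
Start: joints at [-0.178, 0.527, 1.433, -0, 1.181, -0.178], TCP at [624.977, 0.034, 222.548] pointing down, gripper open.
Joint ranges: [-3.08, 3.08], [-0.75, 2.2], [0.22, 2.44], [-1.43, 4.57], [0, 2.65], [-2.85, 2.85]. Speed limits (rad/s): [2.79, 2.79, 3.14, 3.14, 3.14, 3.14].

## Interface

Orientations are given as a rotation vector (axis times angle).
In Python, from plant import sense, capture, camera_info, hand_in, grasp_offset gives the robot as it stands.
- The arm moves only by the shell command python3 -m pendant 'ROWS' [OPENING] [FORCE]. ROWS is JSON, one flat list of numbers, 6 for each row, row after row: the shift along the tool's x, y, z in m, then the turn, a rotation vector about the tool's x, y, z in rad. In form: [tx, ty, tz, wx, wy, wz, tx, ty, tz, wx, wy, wz, ...]. A call has 1 to 8 rows; each row is the pose to reach, as a shift and turn from the pose commanded when the call began, along the tool's axes at that moment; what a row does not reach only later rows make up. A row lasts 1/10 s, in which the tool goes at most 50 mm and 8.59 degrees, less where a joint would pass 70% of its speed; a pose out of reach is approached as far as the arm can. A call with a gripper value outside its range is refused whole. OPENING is the opening in per cent of the stroke, from 0 (shut) to 100 (fully open), set as the call begins (- or left out, the last holds). The fingers move at their own pace and stop on an object; FORCE is the grip in N (left out, the last holds). Time passes only in rows, so rows that repeat a pose let the fingers close. It gives the time, the measured TCP pose, the force and the opening at its end, in the units of the state.
- sense(): the state, without advancing time (a new reading comes with each control period).
- capture(name): name is "scene" or "side" or "wrist"; returns the picture (400x640x3 uint8, red, green, blue); there is no depth.
- camera_info(name): a dict with "fx", "fy", "cx", "cy" (pixels), "R" (3x3) and "t" (3): a world point X has camera coordinates R X + t. Camera axes: x right, y down, z forward; pixel columns grow to the right and rows downward; lengths in mm; the calibration is good to about 2 mm. The wrist camera is an equidistant fisheye: a pixel r from the principal point sees the ray r / f radians off the axis. A picture is of the moment at which its call begins: read the wrist's pose just before it. camera_info takes no time and is no camera call; for the wrist camera it gives the pose at the moment of the call.
- hand_in(): hands the job in, once; it reports no verdict.
The state is a dict: "time_s": time; "joint_positions": joint angles; "joint_vel": joint speeds; "tau": joint torques, N m; "position": TCP position; "tcp_rot": TCP orientation; "wrist_force": force on the tool from outside, world axes, zero at the start; "wrist_torque": the same for the moment, N m; "grip_width": finger opening in mm.
Only numpy, scipy, OpenCV 4.12 (cv2) and the standard library are available. Lean on these libraries where they do the work, as an engineer would, in place of code of your own. Each camera call takes 0.05 s, during which the arm holds its last target.

## Working session

There is one attempt and no reset: what is moved stays moved. The work goes in short steps, Python scripts to look and compute and a shell command to move; the robot and the scene stay as the last step left them, time stands still between calls to the robot, and variables do not carry over. Pictures are saved under pics/ and viewed, and the job is handed in when it is done.

```bash
mkdir -p pics; ls; python3 - <<'E'
from plant import *
import cv2
print(sense(),grasp_offset)
for n in ("scene","side","wrist"):
    i=camera_info(n);print(n,i)
    cv2.imwrite(f"pics/{n}0.png",capture(n)[...,::-1])
E
```

```text
pics
{'time_s': 0.0, 'joint_positions': array([-1.78497190e-01,  5.28453468e-01,  1.43391678e+00, -1.91328355e-05,
        1.18137990e+00, -1.78524947e-01]), 'joint_vel': array([0.00017683, 0.00044859, 0.00045012, 0.00041161, 0.00060582,
       0.00016015]), 'tau': array([-5.45745443e-04, -4.40045428e+01, -1.76593530e+01,  6.32597599e-02,
        5.83207863e-02, -1.53719384e-04]), 'position': array([6.24262814e+02, 1.58727373e-01, 2.21574828e+02]), 'tcp_rot': array([-2.22015612e+00, -2.22023392e+00,  1.95451366e-03]), 'wrist_force': array([-0.60461119, -0.11320753, -0.61430877]), 'wrist_torque': array([-0.01425951,  0.0134445 , -0.0480032 ]), 'grip_width': 87.05731261882467} 18.700000000000003
scene {'fx': 509.2116480091012, 'fy': 509.2116480091012, 'cx': 329.1144439397789, 'cy': 196.24535689978927, 'R': array([[-0.41809938,  0.90818969,  0.019606  ],
       [ 0.62827208,  0.30468865, -0.71584846],
       [-0.65609991, -0.2869779 , -0.69798036]]), 't': array([ 193.73526573, -246.90952525, 1420.50407642])}
side {'fx': 428.43455159740915, 'fy': 428.43455159740915, 'cx': 323.0146059197054, 'cy': 201.55578676192854, 'R': array([[-0.99947606, -0.02509197, -0.02044491],
       [-0.00324851,  0.70624298, -0.70796208],
       [ 0.03220324, -0.70752473, -0.70595446]]), 't': array([490.51530955,  77.96143618, 878.51923763])}
wrist {'fx': 309.70691628693146, 'fy': 309.70691628693146, 'cx': 322.1609065218457, 'cy': 200.84571930690402, 'R': array([[ 0.99999676,  0.00130989, -0.00218207],
       [ 0.00181351, -0.96828711,  0.24983351],
       [-0.00178561, -0.24983665, -0.96828635]]), 't': array([-623.39229849,  -30.94607347,  390.65978073])}
```

View pics/scene0.png

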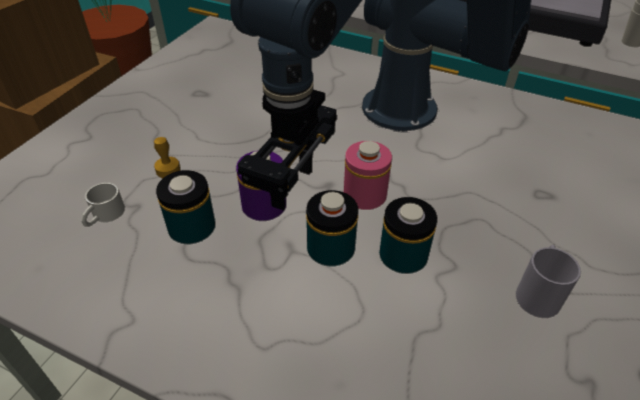

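View pics/side0.png

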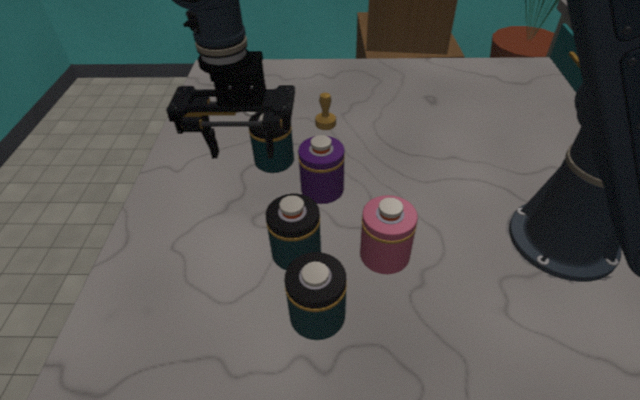

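View pics/wrist0.png

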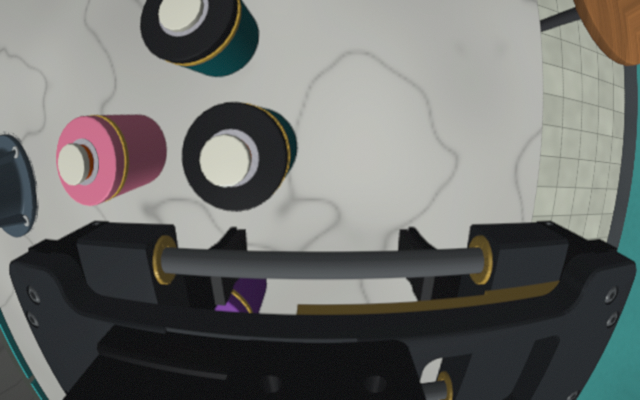

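Three teal canisters, with button caps in the scene view near (181,184), (332,202) and (411,212). The middle one seems to show orange. I'll enlarge it to check.

```bash
python3 - <<'E'
import cv2,numpy as np
s=cv2.imread("pics/scene0.png");d=cv2.imread("pics/side0.png")
f=lambda im,x,y,w=32,k=8:cv2.resize(im[y-w:y+w,x-w:x+w],None,fx=256/(2*w),fy=256/(2*w),interpolation=cv2.INTER_CUBIC)
r1=np.hstack([f(s,181,190),f(s,332,205),f(s,411,215)])
r2=np.hstack([f(d,271,125),f(d,292,210),f(d,315,276)])
cv2.imwrite("pics/crop0.png",np.vstack([r1,r2]))
E
```

```text
(no output)
```

View pics/crop0.png

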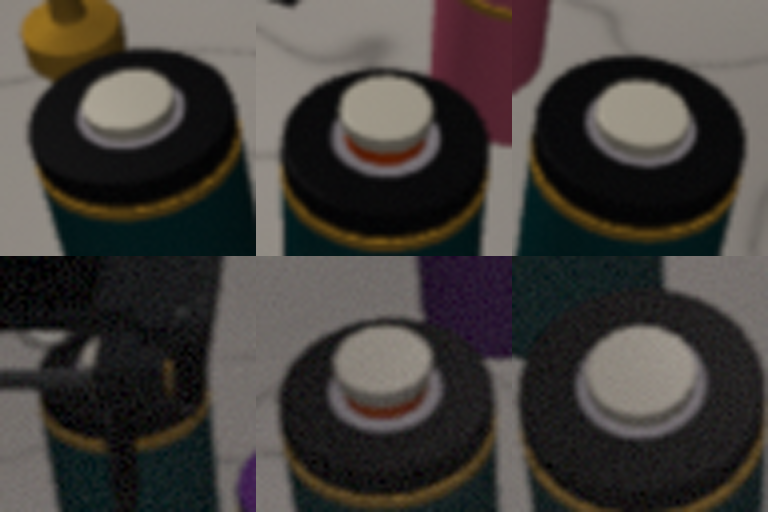

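Middle canister is the raised one: orange shows in both views. Cap top centre is at scene (332.2,199) and side (291.2,202.2). In the wrist view the cap is at about (225,161).

```bash
cat > h.py <<'E'
import numpy as np
from plant import *
def ray(n,u,v,i=None):
    i=i or camera_info(n);R=np.array(i['R']);t=np.array(i['t'])
    a=np.array([(u-i['cx'])/i['fx'],(v-i['cy'])/i['fy']])
    if n=='wrist':
        r=np.linalg.norm(a);d=np.r_[a/r*np.sin(r),np.cos(r)]
    else: d=np.r_[a,1]
    d=R.T@d;return -R.T@t,d/np.linalg.norm(d)
def atz(n,u,v,z):
    c,d=ray(n,u,v);return c+d*(z-c[2])/d[2]
def tri(obs):
    A=np.zeros((3,3));b=np.zeros(3)
    for o in obs:
        c,d=ray(*o);P=np.eye(3)-np.outer(d,d);A+=P;b+=P@c
    return np.linalg.solve(A,b)
E
python3 - <<'E'
from h import *
o=[('scene',332.2,199),('side',291.2,202.2),('wrist',225,161)]
for x in o: print(atz(*x,141))
print(tri(o[:2]),tri(o))
print('lo',atz('scene',411,211.5,130),atz('side',315,273,130),tri([('scene',411,211.5),('side',315,273)]))
print('left',atz('scene',181,183.5,130))
s=sense();from scipy.spatial.transform import Rotation as R
print(s['position'],R.from_rotvec(s['tcp_rot']).as_matrix().round(3))
E
```

```text
[542.57608744  39.78894858 141.        ]
[544.33986075  35.10100203 141.        ]
[544.31425694  39.04628747 141.        ]
[544.23446933  39.83588817 144.08150754] [544.5688734   39.59971129 143.87156109]
lo [498.36364016 181.63233974 130.        ] [496.17977593 181.43639218 130.        ] [496.44771233 180.93156158 128.50669079]
left [ 621.78212848 -247.89839321  130.        ]
[6.24446997e+02 1.17606973e-01 2.21810965e+02] [[-0.     1.    -0.002]
 [ 1.     0.     0.   ]
 [ 0.    -0.002 -1.   ]]
```

Target cap is at about (544, 38.5), and its triangulated height of 144 fits the raised 141. The other visible cap triangulates to 128.5, which fits clicked down. I'll move above the target with the fingers shut.

```bash
python3 -m pendant '[0.01,-0.02,0,0,0,0, 0.02,-0.04,0,0,0,0, 0.03,-0.06,0.01,0,0,0, 0.0385,-0.081,0.02,0,0,0, 0.0385,-0.081,0.035,0,0,0, 0.0385,-0.081,0.047,0,0,0, 0.0385,-0.081,0.052,0,0,0, 0.0385,-0.081,0.052,0,0,0]' 0 20
python3 - <<'E'
from h import *
import cv2
print(sense()['position'],sense()['wrist_force'],sense()['grip_width'])
for n in ("scene","side","wrist"):
    im=capture(n)[...,::-1]
    if n!='wrist':
        u,v=(332,190) if n=='scene' else (292,190)
        im=cv2.resize(im[v-60:v+60,u-60:u+60],None,fx=3.3,fy=3.3,interpolation=cv2.INTER_CUBIC)
    cv2.imwrite(f"pics/{n}1.png",im)
a,b=[cv2.imread(f"pics/{n}1.png") for n in("scene","side")]
cv2.imwrite("pics/ab1.png",np.hstack([a,b]))
E
```

```text
time_s: 0.95
position: [544.0, 38.3, 169.7]
tcp_rot: [-2.221, -2.22, 0.001]
wrist_force: [-1.0, 0.7, 0.8]
grip_width: 30.7
[544.00445065  38.33848355 169.65888456] [-0.9609066   0.74644364  0.83143404] 30.715560898226578
```

View pics/ab1.png

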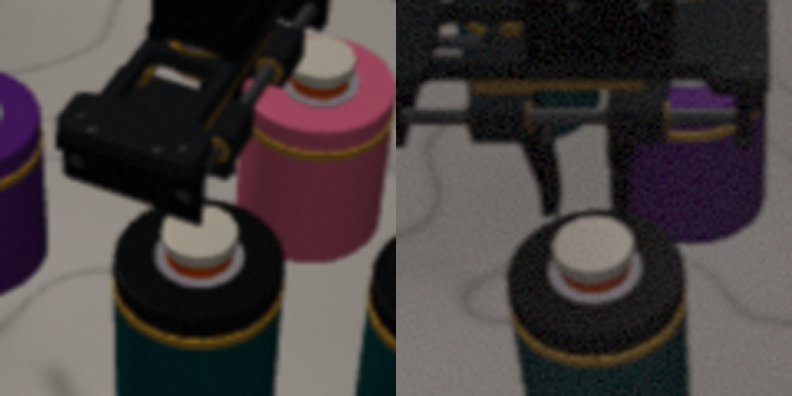

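View pics/wrist1.png

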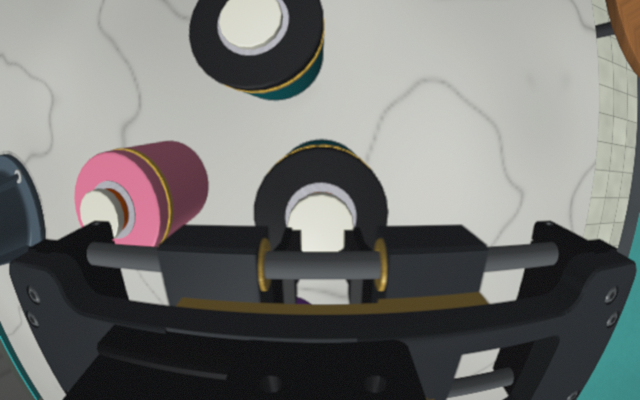

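The cap sits centred between the fingers at column 321 in the wrist view, with the fingers still closing. I'll descend to about 150 mm while they shut and check again.

```bash
python3 -m pendant '[0,0,0.004,0,0,0, 0,0,0.009,0,0,0, 0,0,0.014,0,0,0, 0,0,0.018,0,0,0, 0,0,0.018,0,0,0, 0,0,0.018,0,0,0]'
python3 - <<'E'
from h import *
import cv2
s=sense();print(s['position'],s['wrist_force'],s['grip_width'])
L=[]
for n in ("scene","side"):
    im=capture(n)[...,::-1]
    u,v=(332,190) if n=='scene' else (292,190)
    L.append(cv2.resize(im[v-40:v+40,u-40:u+40],None,fx=5,fy=5,interpolation=cv2.INTER_CUBIC))
cv2.imwrite("pics/ab2.png",np.hstack(L))
for n in("scene","side"):
    i=camera_info(n)
    for X in ([s['position'][0],s['position'][1],s['position'][2]],):
        c=i['R']@X+i['t'];print(n,i['fx']*c[0]/c[2]+i['cx'],i['fy']*c[1]/c[2]+i['cy'])
E
```

```text
time_s: 1.7
position: [543.9, 38.5, 152.3]
tcp_rot: [-2.221, -2.221, 0.0]
wrist_force: [0.3, -0.7, -0.2]
grip_width: 0.5
[543.90814217  38.54362331 152.34254478] [ 0.25690975 -0.74578738 -0.179224  ] 0.5095358299258027
scene 331.4388411564973 194.90131404556243
side 290.82667719575693 199.05849685598747
```

View pics/ab2.png

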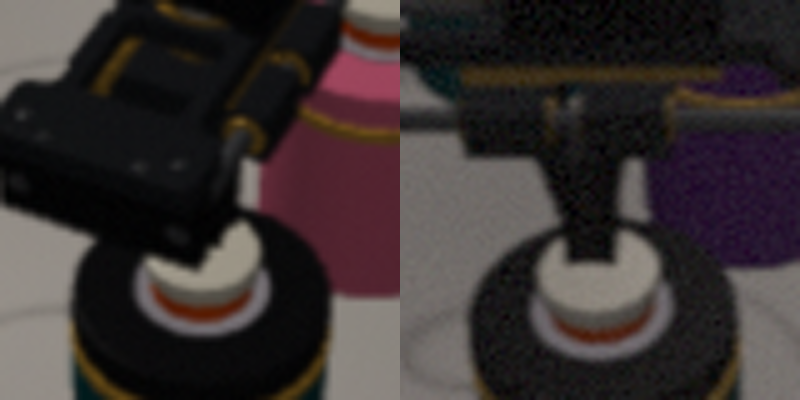

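The tip is over the cap centre within a couple of mm. Pressing now: first to about 129, then down in small steps while watching force.

```bash
python3 -m pendant '[0,0,0.005,0,0,0, 0,0,0.010,0,0,0, 0,0,0.014,0,0,0, 0,0,0.018,0,0,0, 0,0,0.022,0,0,0, 0,0,0.025,0,0,0, 0,0,0.025,0,0,0]'
```

```text
time_s: 2.5
position: [544.0, 38.5, 127.4]
tcp_rot: [-2.221, -2.221, 0.0]
wrist_force: [-1.8, -0.0, 4.6]
grip_width: 0.5
```

Contact force is 4.6 N at z=127.4, which fits the spring.

```bash
python3 -m pendant '[0,0,0.0015,0,0,0, 0,0,0.003,0,0,0, 0,0,0.0045,0,0,0, 0,0,0.0045,0,0,0]'; python3 -m pendant '[0,0,0.001,0,0,0, 0,0,0.001,0,0,0]'
```

```text
time_s: 2.9
position: [544.0, 38.5, 123.5]
tcp_rot: [2.221, 2.221, 0.0]
wrist_force: [-1.9, 0.5, 6.3]
grip_width: 0.6
time_s: 3.1
position: [544.1, 38.5, 123.3]
tcp_rot: [2.221, 2.221, 0.0]
wrist_force: [-2.3, -0.2, 11.6]
grip_width: 0.7
```

Bottomed: the force rose to 11.6 N with almost no travel. Next I retreat well clear and check.

```bash
python3 -m pendant '[0,0,-0.004,0,0,0, 0,0,-0.010,0,0,0, 0,0,-0.020,0,0,0, 0,0,-0.035,0,0,0, 0,0,-0.050,0,0,0, 0,0,-0.065,0,0,0, 0,0,-0.080,0,0,0, 0,0,-0.080,0,0,0]'
python3 - <<'E'
from h import *
import cv2
s=sense();print(s['position'],s['wrist_force'])
L=[]
for n in ("scene","side"):
    im=capture(n)[...,::-1]
    u,v=(332,200) if n=='scene' else (292,205)
    L.append(cv2.resize(im[v-40:v+40,u-40:u+40],None,fx=5,fy=5,interpolation=cv2.INTER_CUBIC))
cv2.imwrite("pics/ab3.png",np.hstack(L))
E
```

```text
time_s: 3.9
position: [545.4, 38.4, 204.1]
tcp_rot: [2.219, 2.219, 0.004]
wrist_force: [0.1, 0.1, -0.0]
grip_width: 0.3
[545.37935198  38.39556141 204.0703386 ] [ 0.11578442  0.06363062 -0.04316389]
```

View pics/ab3.png

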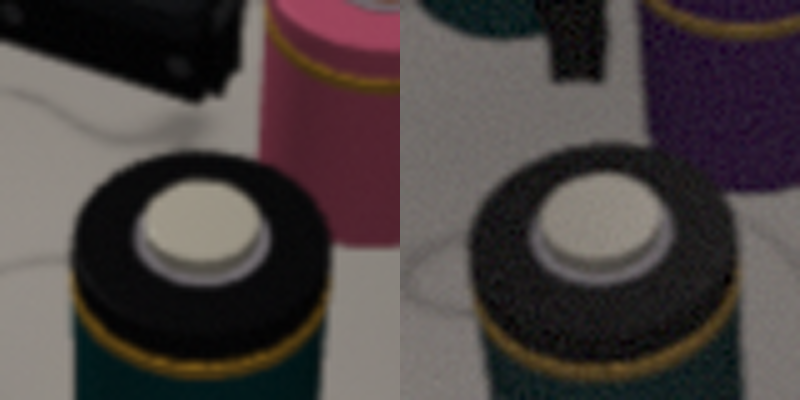

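The button now stands at its clicked height with no orange, and the hand is clear. Next is the light touch: come down to about 131, then creep.

```bash
python3 -m pendant '[0,0,0.015,0,0,0, 0,0,0.030,0,0,0, 0,0,0.045,0,0,0, 0,0,0.058,0,0,0, 0,0,0.065,0,0,0, 0,0,0.069,0,0,0, 0,0,0.070,0,0,0, 0,0,0.070,0,0,0]'; python3 -m pendant '[0,0,0.0,0,0,0, 0,0,0.0005,0,0,0, 0,0,0.0005,0,0,0]'
```

```text
time_s: 4.8
position: [544.1, 38.5, 132.1]
tcp_rot: [2.221, 2.221, 0.0]
wrist_force: [0.5, 0.0, 0.1]
grip_width: 0.5
time_s: 5.1
position: [544.2, 38.5, 131.9]
tcp_rot: [2.221, 2.221, 0.001]
wrist_force: [0.0, 0.1, 0.2]
grip_width: 0.3
```

```bash
python3 -m pendant '[0,0,0.0005,0,0,0, 0,0,0.001,0,0,0, 0,0,0.001,0,0,0]'; python3 -m pendant '[0,0,0.0005,0,0,0, 0,0,0.0005,0,0,0, 0,0,0.0005,0,0,0]'
```

```text
time_s: 5.4
position: [543.9, 38.5, 130.5]
tcp_rot: [-2.221, -2.221, 0.0]
wrist_force: [0.5, -0.5, -0.5]
grip_width: 0.6
time_s: 5.7
position: [544.0, 38.6, 130.2]
tcp_rot: [2.221, 2.221, 0.0]
wrist_force: [0.5, -0.3, 2.2]
grip_width: 0.3
```

Contact at z=130.2 with about 2 N. I'll hold there for over a second.

```bash
for i in 1 2 3; do python3 -m pendant '[0,0,0,0,0,0, 0,0,0,0,0,0, 0,0,0,0,0,0, 0,0,0,0,0,0, 0,0,0,0,0,0]' | grep -E 'time|pos|force'; done
```

```text
time_s: 6.2
position: [544.0, 38.5, 130.1]
wrist_force: [-0.4, -0.3, 3.2]
time_s: 6.7
position: [544.0, 38.6, 130.1]
wrist_force: [-1.3, 0.4, 3.8]
time_s: 7.2
position: [544.0, 38.5, 130.1]
wrist_force: [-0.5, 0.2, 3.4]
```

The button held for 1.5 s at 3.2 to 3.8 N without moving. Now I lift away and check.

```bash
python3 -m pendant '[0,0,-0.004,0,0,0, 0,0,-0.010,0,0,0, 0,0,-0.020,0,0,0, 0,0,-0.035,0,0,0, 0,0,-0.055,0,0,0, 0,0,-0.075,0,0,0, 0,0,-0.095,0,0,0, 0,0,-0.1,0,0,0]'
python3 -m pendant '[0,0,0,0,0,0, 0,0,0,0,0,0, 0,0,0,0,0,0, 0,0,0,0,0,0, 0,0,0,0,0,0]'
python3 - <<'E'
from h import *
import cv2
s=sense();print(s['position'],s['wrist_force'])
L=[]
for n in ("scene","side"):
    im=capture(n)[...,::-1];cv2.imwrite(f"pics/{n}4.png",im)
    u,v=(332,200) if n=='scene' else (292,205)
    L.append(cv2.resize(im[v-40:v+40,u-40:u+40],None,fx=5,fy=5,interpolation=cv2.INTER_CUBIC))
cv2.imwrite("pics/ab4.png",np.hstack(L))
# displacement of the canisters, first to last picture
f=[cv2.imread(f"pics/scene{k}.png",0).astype(np.float32) for k in(0,4)]
for nm,(x0,x1,y0,y1) in dict(left=(158,216,205,245),mid=(303,360,220,268),right=(378,440,196,275)).items():
    print(nm,cv2.phaseCorrelate(f[0][y0:y1,x0:x1].copy(),f[1][y0:y1,x0:x1].copy()))
E
```

```text
time_s: 8.0
position: [545.6, 38.4, 233.0]
tcp_rot: [2.218, 2.218, 0.006]
wrist_force: [-0.0, -0.0, -0.3]
grip_width: 0.2
time_s: 8.5
position: [543.6, 38.6, 229.3]
tcp_rot: [-2.221, -2.221, 0.001]
wrist_force: [0.6, -0.7, -1.2]
grip_width: 0.7
[543.64644534  38.55843616 229.33887928] [ 0.60855793 -0.70888371 -1.2146004 ]
left ((0.007293774951662613, 0.02244256997467886), 0.9507330606381098)
mid ((-0.008875725614217345, -0.018863378951074594), 0.9816673772202598)
right ((-0.0036141084484313524, -0.02441919899853673), 0.9972045190632344)
```

View pics/ab4.png

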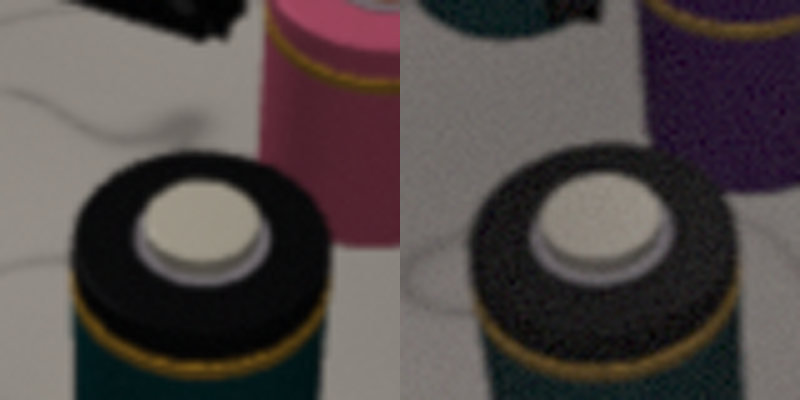

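View pics/scene4.png

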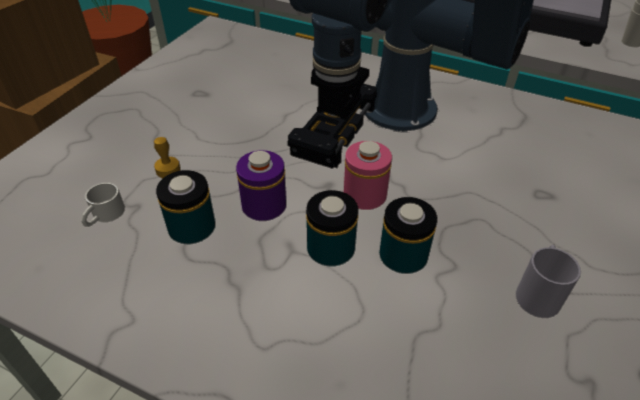

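All three teal caps are down at scene (181,184), (332,206) and (411,212). No orange shows on them, the canisters haven't moved and the hand is clear, so I'm handing in.

```bash
python3 -c "
from plant import *
print(hand_in())"
```

```text
the job is handed in; nothing more can be done
None
```

The raised button, on the middle teal canister at about (544, 38.5) mm, is clicked down and stayed down. I handed the job in at about 8.6 s.

- **Press:** I pressed with shut fingers down to z ≈ 123.3 mm. There the force rose to 11.6 N with almost no further travel, so it had bottomed. I then lifted about 80 mm clear, and the pictures showed it at the clicked-down height with no orange.
- **Feel check:** I rested a fingertip on it for about 1.5 s. The force readings were 2.2 to 3.8 N, a little firmer than I aimed for but under the 4 N limit. The fingertip stayed at z ≈ 130.1 mm, so the button did not sink.
- **Last check:** After lifting to z ≈ 229 mm, no orange showed on any of the three teal canisters. They moved less than 0.03 px between the first and last scene pictures. The other two buttons and the pink and purple look-alikes were not touched.

No check failed. The camera and wrist measurements of the cap's position differed by up to 5 mm in y, but the tip still landed near the cap's centre.

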